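Wedge a resin-set fossil block tight in its polishing jig

ROBOT

A 6-joint arm with a two-finger parallel gripper is mounted at the origin on the work surface. World frame = base frame: x ahead of the robot, y to its left, z up, the work surface at z = 0. Lengths are in m, angles in rad, forces in N, time in s.
With the tool pointing down it reaches from about 0.375 to 0.9 m from the base axis. Payload 3.1 kg.
Tool frame: the origin (TCP) lies midway between the tips of the shut fingers; the grasp point (between the pads) lies 19 mm behind it; x points along the fingers, y is the direction in which the jaws open and shut, and the axes are right-handed (so a half turn about x gives the same grasp; the last joint's range is limited). The gripper opens to 87 mm and grips with 3 to 60 N. Pads are 19 mm wide; open, the fingers measure 117 mm over their backs; the gripper's body (75 mm by 190 mm) begins 51 mm behind the grasp point.
Start: joints at [1.018, 0.527, 1.433, -0, 1.181, -0.178], TCP at [0.228, 0.582, 0.223] pointing down, gripper open.
Joint ranges: [-3.08, 3.08], [-0.75, 2.2], [0.22, 2.44], [-1.43, 4.57], [0, 2.65], [-2.85, 2.85]. Speed limits (rad/s): [2.79, 2.79, 3.14, 3.14, 3.14, 3.14].

INTERFACE

Orientations are given as a unit quaternion [x, y, z, w].
In Python, from rig import get_obs, imaging, robot gives the robot as it stands.
- The arm moves only by the shell command python3 -m inch 'ROWS' [FORCE]. ROWS is JSON, a list of rows, each a list of 3 entries, a list of its own where there are three numbers: the finger opening in mm, from 0 to 87, then the shift along the tool's x, y, z in mm, then the turn, a rotation vector about the tool's x, y, z in degrees. In form: [[grip, [dx, dy, dz], [wx, wy, wz]], ...]. A call has 1 to 12 rows; each row shifts and turns the pose as measured when the row begins, along the tool's axes as they then stand; what a row does not reach is not made up. A row lasts 1/8 s, in which the tool goes at most 62.5 mm and 10.7 degrees, less where a joint would pass 70% of its speed; a pose out of reach is approached as far as the arm can. A call with a gripper value outside its range is refused whole. The fingers move at their own pace and stop on an object; FORCE is the grip in N (left out, the last holds). Time passes only in rows, so rows that do not move let the fingers close. It gives the time, the measured TCP pose, the force and the opening at its end, in the units of the state.
- get_obs(): the state, without advancing time (a new reading comes with each control period).
- imaging.camera(name): name is "side" or "top" or "wrist"; returns the picture (400x640x3 uint8, red, green, blue); there is no depth.
- imaging.camera_params(name): a dict with "camera_matrix" (3x3 intrinsics, pixels), "k1" (the pictures are not rectified: a ray, as slopes to the right and down, at radius r is drawn at 1 + k1 r^2 times it, then the intrinsics apply), "xyz" and "rotation" of the camera in the world. Camera axes: x right, y down, z forward; pixel columns grow to the right and rows downward; lengths in m; the calibration is good to about 2 mm. A picture is of the moment at which its call begins: read the wrist's pose just before it. camera_params takes no time and is no camera call; for the wrist camera it gives the pose at the moment of the call.
- robot.hand_in(): hands the job in, once; it reports no verdict.
Trained networks look in the newest picture that a camera, given by its name, has taken for a name from the list of things; names that differ only in an ending like _2 or _b are one class to them, and where a whole thing is asked for, a point or a joint stands for the part that bears it (a point fixed in the world has none). Each returns a list of dicts, best first, with "confidence" (0 to 1); they miss things now and then, are a little off and sometimes report something else, mostly with a low value. They report only what shows in the picture. A call takes as long as a camera call. They do not tell look-alikes from the thing itself.
- imaging.cut_out(camera, target): "pixels" (400x640 bool, what is visible of it) and "box" ([centre column, centre row, width, height] in pixels, round what is visible of it).
- imaging.tip_of(camera, target): "pixel" ([column, row] in pixels: a listed point, or the origin of a listed thing).
The state is a dict: "time": time; "q": joint angles; "joint_velocities": joint speeds; "joint_torque": joint torques, N m; "position": TCP position; "tool_rot": TCP orientation; "ft_force": force on the tool from outside, world axes, zero at the start; "moment": the same for the moment, N m; "grip_width": finger opening in m.
Only numpy, scipy, OpenCV 4.12 (cv2) and the standard library are available. Lean on these libraries where they do the work, as an engineer would, in place of code of your own. Each camera call takes 0.05 s, during which the arm holds its last target. There are 200 camera calls.

TASK

Stand the amber resin block in the open bay of the blue-walled clamp jig, square to the jig and down on its floor, then start the orange plastic wedge, thin end down with its sloped side against the blue sloped wall, in the gap beside the block and tap or press it down gently, a little at a time, until it locks the block firmly against the rubber pad. Stop as soon as it is tight: the fossil in the block cracks if it is squeezed hard. Leave the steel wedge and everything else where it is.

Things in the scene. Friction and masses are not known exactly. Their poses are not given: they have to be found in the camera images.
- jig: Fixed clamp jig: aluminium base plate 110 (x) x 130 (y) x 10 mm; origin on its underside, z up, working floor at z = 10. It clamps along y: blue sloped wall on the +y side, block bay in the middle, dark steel stop with a black rubber pad on the -y side (stop 50 wide in x, top at z = 65). Two lips 6 mm high at x = +-23 flank the bay (y -28 to 0). Beyond +-30 in x it is open.
- bay (a point): Middle of the bay floor, at jig (0, -12.5, 10), axes as the jig: the block set down here clears wall and pad by 2 mm or more. Finally the block's long side lies along x and its back is against the rubber pad. The pad's face stands between jig y = -35 and -30 (hand-set stop, differs each time, not reported). The pad is springy, 6 N per mm over 3 mm, then hard.
- wall_top (a point): Middle of the blue wall's upper edge on the bay side, at jig (0, 19.5, 70). The wall is 60 wide in x. From here its face slopes down towards the bay, 1 mm in y for every 4 mm of height, to jig y = 4.5 at the floor (z = 10). The wedge goes between this face and the block, at x = 0, its axes parallel to the jig's.
- block: Amber-brown resin block 40 (x) x 30 (y) x 55 (z) mm, 65 to 105 g, brown fossil bone showing on its top; origin at the centre of its underside, z up. Stands upright in the white tray at the start. It may go in either way round. A side force over 22 N from the wedge cracks the fossil.
- wedge: Orange plastic wedge, 24 wide (x), 82 tall, 40 to 65 g, standing thin end down in the caddy. Origin at the centre of the thin end, z up. -y side: one upright flat face at y = -7, for the block. +y side: slopes from y = 7 at z = 0 to y = 20 at z = 52, like the blue wall. Above that a plain head, y -7 to 20, sides at x = +-12 to grip. Locked when it presses the block with over 5 N.
- wedge_top (a point): Middle of the flat top of the orange wedge's head, at wedge (0, 6.5, 82): press or tap here. Loose, the thin end stops 18 to 38 mm above the jig floor, by the stop's setting; 5 to 10 mm deeper it is tight and holds by friction (slick faces, about 0.3). A slow push of P N down leaves 0.4 to 0.7 P N on the block, a repeat adds a little: pushes of about 16 N are right. Blows give force peaks.
- caddy: Light wooden caddy fixed to the bench with two pockets 36 mm deep at caddy y = -30 and y = +30, floor at z = 6; the orange and the steel wedge stand in them, either way round, their axes parallel to the caddy's. Origin under the middle. Pocket walls end at z = 42, the wedge heads stand free above.
- tray: White plastic tray fixed to the bench, 190 x 170 mm, walls 25 mm high and 4 mm thick, floor at z = 4; origin under the middle. Holds the block and two bone fragments.
- steel_wedge: Bare steel wedge of the same shape and size as the orange one, in the other pocket of the caddy; too hard for this sample, leave it.
- bone_a: Brown bone fragment, about 35 mm, in the tray; leave it.
- bone_b: Smaller brown bone fragment, about 29 mm, in the tray; leave it.
- jar_a: White jar with black lid, 60 mm across, 85 mm tall, beyond the jig; leave it.
- jar_b: Amber jar with black lid, 60 mm across, 75 mm tall, beyond the jig; leave it.
- cup: White plastic cup, 72 mm across, 90 mm tall, beyond the jig; leave it.
- brush: Flat brush with wooden handle lying on the bench beyond the tray; leave it.
Mind the look-alikes: they are no part of the job. What is shaped like the block but green is not meant. Of the things that look like the jig, take the one that is farthest to the robot's left at the start.

How it is judged:
On the way, in this order (a step that is already met when the one before it is completed fails the run):
1. the block stands on the floor of the jig's bay, square to the jig (z of block in the frame of jig between 0.006 and 0.0135 m and x of block in the frame of jig between -0.008 and 0.008 m and y of block in the frame of jig between -0.026 and -0.006 m and angle between block's own z axis and vertical below 0.08 rad and angle between the x axis of block and the x axis of jig, either way round below 0.12 rad), for 0.2 s.
2. the orange wedge, thin end down, is started in the gap between the block and the sloped wall (all of step 1 and x of wedge in the frame of jig between -0.018 and 0.018 m and y of wedge in the frame of jig between -0.002 and 0.024 m and z of wedge in the frame of jig between 0.006 and 0.062 m and angle between the x axis of wedge and the x axis of jig, either way round below 0.2 rad and angle between wedge's own z axis and vertical below 0.25 rad), for 0.2 s.
At the end, for the whole second after the job is handed in: Block upright (0.08 rad) on the jig floor, within 8 mm of the middle line, square within 0.12 rad. Orange wedge in the gap thin end down (0.1 rad), within 18 mm of the middle line, square within 0.2 rad, thin end under 50 mm in the jig frame, pressing the block with 5 to 22 N; both at rest (all of step 1 and x of wedge in the frame of jig between -0.018 and 0.018 m and y of wedge in the frame of jig between -0.002 and 0.024 m and z of wedge in the frame of jig between 0.006 and 0.05 m and angle between the x axis of wedge and the x axis of jig, either way round below 0.2 rad and angle between wedge's own z axis and vertical below 0.1 rad and contact force between wedge and block between 5 and 22 N and linear speed of each of block, wedge below 0.01 m/s); the robot touches nothing.
It fails at once if the wedge squeezes the block with more than 22 N (contact force between wedge and block above 22 N).
It fails at once if the steel wedge, a bone fragment, a jar, the cup or the brush is moved more than 20 mm (distance of any of steel_wedge, bone_a, bone_b, jar_a, jar_b, cup, brush from where it was at the start of the episode above 0.02 m).
It also fails if it takes over 72 s, if anything falls off the work surface, if the arm or the gripper's body presses on something with over 40 N, if the wrist force passes 120 N, or if a joint passes its speed limit or range.

## Working session

There is one attempt and no reset: what is moved stays moved. The work goes in short steps, Python scripts to look and compute and a shell command to move; the robot and the scene stay as the last step left them, time stands still between calls to the robot, and variables do not carry over. Pictures are saved under pics/ and viewed, about 8 in all and at most 12, crops included, and the job is handed in when it is done.

```bash
ls; mkdir -p pics; cat > h.py <<'E'
import numpy as np, cv2
from rig import get_obs, imaging, robot
from scipy.spatial.transform import Rotation as R
def cam(n):
    p=imaging.camera_params(n); K=np.array(p["camera_matrix"]); Rm=np.array(p["rotation"],float)
    if Rm.size==4: Rm=R.from_quat(Rm).as_matrix()
    return K,p["k1"],np.array(p["xyz"]),Rm
def ray(c,px):
    K,k,o,Rm=c; d=np.array([(px[0]-K[0,2])/K[0,0],(px[1]-K[1,2])/K[1,1]]); s=d.copy()
    for _ in range(20): s=d/(1+k*(s@s))
    return Rm@np.array([s[0],s[1],1])
def onz(c,px,z):
    r=ray(c,px); return c[2]+r*(z-c[2][2])/r[2]
def proj(c,P):
    K,k,o,Rm=c; v=(np.atleast_2d(P)-o)@Rm; s=v[:,:2]/v[:,2:]; s=s*(1+k*(s**2).sum(1,keepdims=True))
    return s*[K[0,0],K[1,1]]+[K[0,2],K[1,2]]
def save(n,im): cv2.imwrite("pics/"+n+".png",im[:,:,::-1])
def world2tool(v):
    return R.from_quat(get_obs()["tool_rot"]).inv().apply(v)
E
python3 - <<'E'
from h import *
print(get_obs())
for n in("top","side"):
    save(n,imaging.camera(n)); c=cam(n); print(n,c)
    for t in("jig","block","wedge","caddy","steel_wedge","tray","bay","wall_top","wedge_top"):
        o=[(np.round(d["pixel"]).astype(int).tolist(),round(d["confidence"],2)) for d in imaging.tip_of(n,t)]
        print(t,o)
E
```

```text
pics
{'time': 0.0, 'q': array([ 1.01851323e+00,  5.28497278e-01,  1.43389144e+00, -8.30753010e-06,
        1.18138813e+00, -1.78506111e-01]), 'joint_velocities': array([ 0.00152931, -0.00146907,  0.0005421 ,  0.00029753,  0.00030904,
       -0.00154913]), 'joint_torque': array([-9.18477872e-05, -4.40040636e+01, -1.76592761e+01,  6.32196385e-02,
        5.82730165e-02, -1.58685934e-04]), 'position': array([0.22779946, 0.58122603, 0.22155597]), 'tool_rot': array([ 0.13065879,  0.6950672 , -0.13210323,  0.69452041]), 'ft_force': array([ 0.34849281, -0.50011559, -0.04879922]), 'moment': array([-0.01333279, -0.04236197,  0.01026667]), 'grip_width': 0.08720806638225886}
top (array([[395.92138205,   0.        , 320.0372803 ],
       [  0.        , 395.92138205, 199.73238192],
       [  0.        ,   0.        ,   1.        ]]), -0.059250331971325856, array([0.39754059, 0.00930412, 1.42758199]), array([[ 0.02885729, -0.9960154 ,  0.08438351],
       [-0.99958187, -0.02859975,  0.00425957],
       [-0.00182925, -0.08447114, -0.99642425]]))
jig [([428, 279], 0.91), ([362, 259], 0.76), ([419, 2
[... 561 characters left out ...]
8696490326775885, array([ 0.00836266, -0.70948749,  0.82305663]), array([[ 0.81527457, -0.37857342,  0.43818894],
       [-0.57898924, -0.51992041,  0.62805591],
       [-0.0099419 , -0.76574469, -0.64306782]]))
jig [([344, 238], 0.96), ([333, 373], 0.87), ([301, 289], 0.62)]
block [([277, 179], 0.76), ([398, 286], 0.66), ([249, 172], 0.52)]
wedge [([408, 292], 0.73), ([341, 214], 0.16)]
caddy [([400, 288], 0.55)]
steel_wedge [([390, 281], 0.63), ([411, 201], 0.22)]
tray [([285, 183], 0.9), ([348, 234], 0.28)]
bay [([331, 373], 0.91), ([346, 234], 0.84), ([309, 293], 0.71)]
wall_top [([294, 272], 0.66), ([341, 216], 0.6), ([318, 354], 0.55), ([349, 236], 0.32)]
wedge_top [([409, 270], 0.68)]
```

```bash
python3 - <<'E'
import cv2
t=cv2.imread("pics/top.png");s=cv2.imread("pics/side.png")
cv2.imwrite("pics/a.png",cv2.resize(t[100:340,180:480],None,fx=2.6,fy=2.5,interpolation=2))
cv2.imwrite("pics/b.png",cv2.resize(s[100:400,200:500],None,fx=2,fy=2,interpolation=2))
E
```

```text
(no output)
```

View pics/a.png

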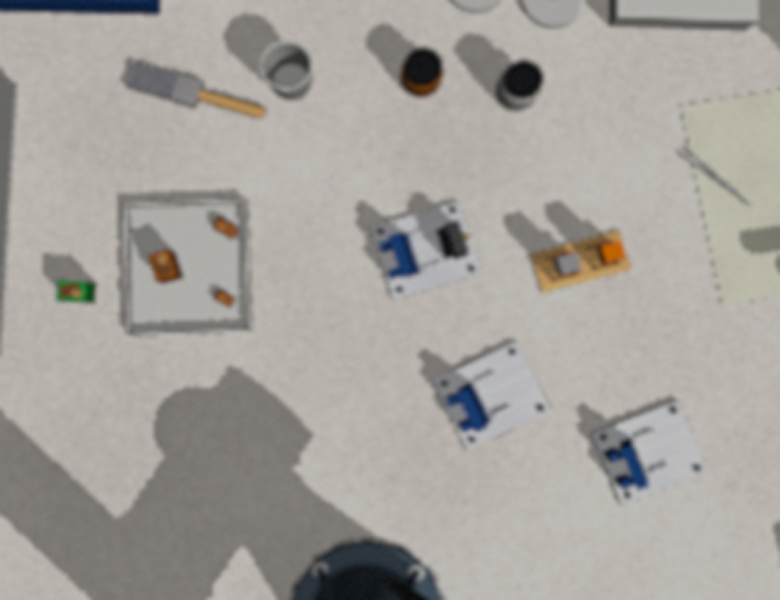

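View pics/b.png

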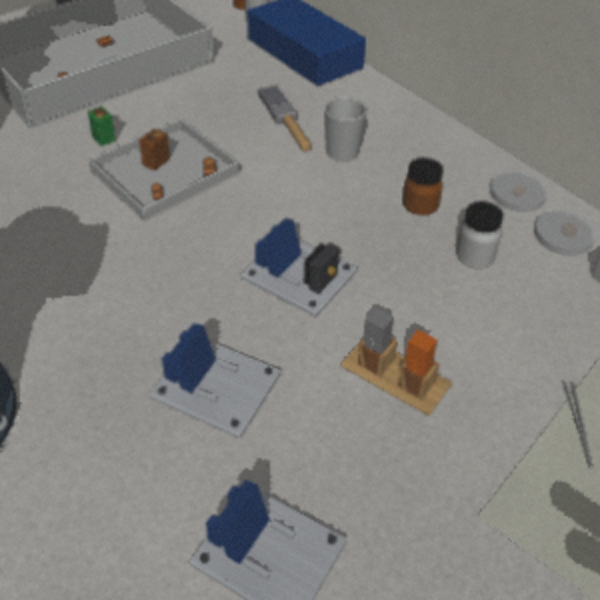

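Top crop: the block is in the tray at px (243,206) and the leftmost jig, the one with the black stop, is at (344,200). The caddy is at (404,207) with the orange wedge on the right at (415,201). The green block and the other two jigs are look-alikes.

```bash
python3 - <<'E'
from h import *
c=cam("top"); g=lambda u,v:(180+u/2.6,100+v/2.5)
for n,p,z in [("block",(165,266),.059),("tray",(186,262),.025),("wedge",(612,252),.088),("steel",(567,264),.088)]: print(n,onz(c,g(*p),z).round(3))
P=np.array([onz(c,g(*p),.01) for p in [(376,225),(455,202),(478,268),(398,297)]]); print("jig",P.mean(0).round(3),P.round(3).tolist())
im=imaging.camera("top")
for d in imaging.cut_out("top","block"):
    print(d["confidence"],np.round(d["box"]),cv2.minAreaRect(np.argwhere(d["pixels"])[:,::-1].astype(np.float32)))
w=cam("wrist"); print("wrist",w, get_obs()["position"],R.from_quat(get_obs()["tool_rot"]).as_matrix().round(3))
r=R.from_quat(get_obs()["tool_rot"]);print("cam in tool",r.inv().apply(w[2]-get_obs()["position"]),(r.inv().as_matrix()@w[3]).round(3), get_obs()["time"])
E
```

```text
block [0.483 0.28  0.059]
tray [0.491 0.258 0.025]
wedge [ 0.517 -0.31   0.088]
steel [ 0.499 -0.251  0.088]
jig [ 0.522 -0.071  0.01 ] [[0.553, -0.0, 0.01], [0.59, -0.109, 0.01], [0.495, -0.143, 0.01], [0.45, -0.033, 0.01]]
0.6 [210. 215.  12.   8.] ((208.5, 216.0), (8.0, 15.0), 90.0)
0.48 [243. 206.  15.  11.] ((243.37738037109375, 205.8207550048828), (10.576762199401855, 8.791075706481934), 74.05460357666016)
wrist (array([[318.12282973,   0.        , 324.27825972],
       [  0.        , 318.12282973, 198.82641441],
       [  0.        ,   0.        ,   1.        ]]), -0.01664624922078877, array([0.15114576, 0.61154395, 0.38476476]), array([[ 0.36405647,  0.88896096,  0.27786919],
       [ 0.93137627, -0.34713545, -0.1097052 ],
       [-0.00106539,  0.29873966, -0.95433405]])) [0.22816745 0.58184254 0.22255323] [[-0.     0.365  0.931]
 [ 0.     0.931 -0.365]
 [-1.     0.    -0.   ]]
cam in tool [-0.16221131 -0.00047272 -0.08254916] [[ 0.001 -0.299  0.954]
 [ 1.     0.001 -0.001]
 [-0.001  0.954  0.299]] 1.1
```

```bash
python3 -m inch '[[70,[3,-27,50],[0,0,0]],[70,[3,-27,50],[0,0,0]],[70,[3,-27,50],[0,0,0]],[70,[3,-27,50],[0,0,0]],[70,[3,-27,50],[0,0,0]],[70,[3,-27,50],[0,0,0]],[70,[3,-26,48],[0,0,0]],[70,[0,0,0],[0,0,0]]]' 15
python3 - <<'E'
from h import *
o=get_obs(); c=cam("wrist"); im=imaging.camera("wrist"); save("w1",im)
print(o["time"],o["position"],R.from_quat(o["tool_rot"]).as_matrix().round(3).tolist())
for d in imaging.cut_out("wrist","block"): print(d["confidence"],np.round(d["box"]))
for d in imaging.tip_of("wrist","block"): print(d,onz(c,d["pixel"],.004))
E
```

```text
time: 2.1
position: [0.494, 0.274, 0.202]
tool_rot: [0.132, 0.693, -0.128, 0.697]
ft_force: [-0.4, 0.1, 0.3]
grip_width: 0.07
2.1 [0.49402673 0.27403727 0.20204912] [[0.007, 0.362, 0.932], [0.005, 0.932, -0.362], [-1.0, 0.008, 0.005]]
0.65 [332. 169.  46.  55.]
0.65 [434.  86.  63.  50.]
{'pixel': [329.7, 160.8], 'confidence': 0.88} [0.48309175 0.28575573 0.004     ]
{'pixel': [417.6, 86.2], 'confidence': 0.7} [0.44149786 0.40247028 0.004     ]
```

View pics/w1.png

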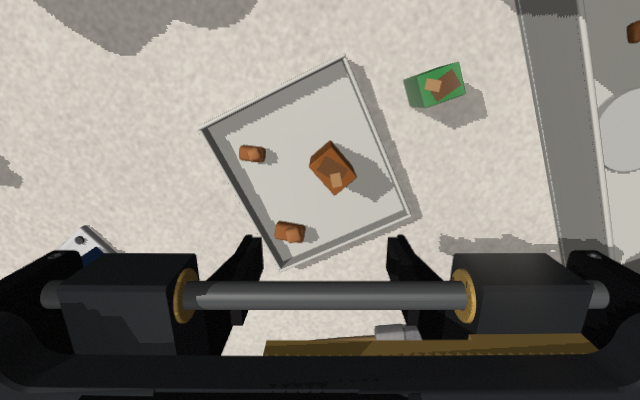

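Wrist view: the amber block is at (332,168), turned about 50° in the picture, with the bones to its left at (252,153) and (290,231). I'll fit a box silhouette to its mask.

```bash
cat >> h.py <<'E'
from scipy.optimize import minimize
def fitbox(c,mask,size,z0,x0,verts=None):
    """fit (x,y,yaw) of a convex solid's silhouette to a mask by soft IoU"""
    if verts is None:
        a,b,h=size; verts=np.array([[i*a/2,j*b/2,k*h] for i in(-1,1) for j in(-1,1) for k in(0,1)])
    S=8; ys,xs=np.where(mask); u0,v0=xs.min()-15,ys.min()-15; w,h_=xs.max()-u0+15,ys.max()-v0+15
    m=cv2.resize(mask[v0:v0+h_,u0:u0+w].astype(np.float32),None,fx=S,fy=S)>.5
    def cost(p):
        P=R.from_euler("z",p[2]).apply(verts)+[p[0],p[1],z0]
        uv=((proj(c,P)-[u0,v0]+.5)*S).astype(np.float32); im=np.zeros(m.shape,np.uint8)
        cv2.fillConvexPoly(im,cv2.convexHull(uv).round().astype(np.int32),1)
        return 1-(m&(im>0)).sum()/max(1,(m|(im>0)).sum())
    best=None
    for yaw in x0[2]:
        s=np.array([x0[0],x0[1],yaw]); sim=[s,s+[.01,0,0],s+[0,.01,0],s+[0,0,.3]]
        r=minimize(cost,s,method="Nelder-Mead",options=dict(initial_simplex=sim,xatol=1e-4,fatol=1e-4))
        if best is None or r.fun<best.fun: best=r
        print("  fit",r.x.round(4),np.degrees(r.x[2]).round(1),round(r.fun,3))
    return best.x
E
python3 - <<'E'
from h import *
im=cv2.imread("pics/w1.png"); c=cam("wrist")
hsv=cv2.cvtColor(im,cv2.COLOR_BGR2HSV); print(hsv[168,320],hsv[168,332],hsv[180,336],hsv[150,350],hsv[185,370])
m=(hsv[:,:,1]>90); n,l,st,ct=cv2.connectedComponentsWithStats(m.astype(np.uint8)); k=l[168,322]; print(st[k])
mm=cv2.morphologyEx((l==k).astype(np.uint8),cv2.MORPH_CLOSE,np.ones((7,7)))>0; print(mm.sum())
fitbox(c,mm,(.04,.03,.055),.004,(.483,.283,[0,.5,1,1.5,2,2.5]))
E
```

```text
[ 13 146 108] [ 13 149 108] [ 16 123 174] [ 20  14 160] [ 23  15 132]
[ 309  141   48   54 1437]
1437
  fit [0.4795 0.2903 0.3193] 18.3 0.062
  fit [0.4798 0.2903 0.3224] 18.5 0.061
  fit [0.4797 0.2902 0.3227] 18.5 0.062
  fit [0.4813 0.2898 1.6349] 93.7 0.275
  fit [0.4805 0.2902 1.5373] 88.1 0.269
  fit [0.4795 0.2901 3.4599] 198.2 0.061
```

```bash
python3 -m inch '[[70,[10,0,0],[10,0,0]],[70,[10,0,0],[10,0,0]],[70,[10,0,0],[10,0,0]],[70,[10,0,0],[10,0,0]],[70,[10,0,0],[10,0,0]],[70,[0,0,0],[0,0,0]],[70,[0,0,0],[0,0,0]]]'
python3 - <<'E'
from h import *
o=get_obs(); c=cam("wrist"); im=imaging.camera("wrist"); save("w2",im); r=R.from_quat(o["tool_rot"])
print(o["time"],o["q"].round(2),o["position"],r.as_matrix().round(3).tolist())
hsv=cv2.cvtColor(im,cv2.COLOR_RGB2HSV); m=hsv[:,:,1]>90; n,l,st,ct=cv2.connectedComponentsWithStats(m.astype(np.uint8))
uv=proj(c,[[.48,.288,.03]])[0]; 
ks=[k for k in range(1,n) if st[k,4]>150]; k=min(ks,key=lambda k:np.hypot(*(ct[k]-uv))); print(uv,st[k],ct[k])
mm=cv2.morphologyEx((l==k).astype(np.uint8),cv2.MORPH_CLOSE,np.ones((7,7)))>0
x=fitbox(c,mm,(.04,.03,.055),.004,(.48,.288,[.3]))
d=np.array([x[0],x[1],.022])-o["position"]; print("tool shift mm",(r.inv().apply(d)*1000).round(1),"jaw yaw",np.degrees(np.arctan2(*r.as_matrix()[[1,0],1])))
E
```

```text
time: 3.12
position: [0.4815, 0.2882, 0.1523]
tool_rot: [0.415, 0.576, -0.409, 0.574]
ft_force: [-0.5, -0.1, 0.2]
grip_width: 0.0697
3.125 [0.34 0.53 1.67 0.01 0.94 0.  ] [0.48153669 0.28821343 0.15229582] [[0.003, 0.947, 0.322], [0.008, 0.322, -0.947], [-1.0, 0.005, -0.006]]
[322.44997908 192.02109479] [ 303  174   47   46 2069] [326.34316095 196.9101015 ]
  fit [0.4838 0.287  0.3411] 19.5 0.071
tool shift mm [130.3   1.1   2.8] jaw yaw 18.77159054722194
```

View pics/w2.png

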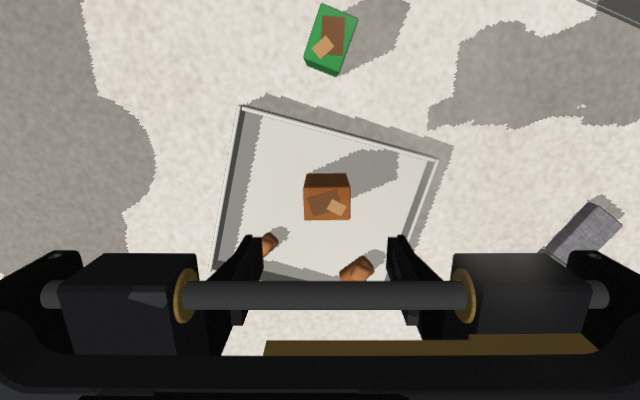

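The block at (326,197) is aligned with the jaws and the bones are clear of them. I'll descend and grip.

```bash
python3 -m inch '[[70,[40,0.5,1],[0,0,0]],[70,[40,0.5,1],[0,0,0]],[70,[30,0,0.5],[0,0,0]],[70,[20,0,0],[0,0,0]],[70,[3,0,0],[0,0,0]],[30,[0,0,0],[0,0,0]],[30,[0,0,0],[0,0,0]],[30,[0,0,0],[0,0,0]],[30,[0,0,0],[0,0,0]],[30,[0,0,0],[0,0,0]]]' 15
python3 - <<'E'
from h import *
o=get_obs();r=R.from_quat(o["tool_rot"]);print(o["grip_width"],r.as_matrix().round(3).tolist())
E
```

```text
time: 4.42
position: [0.4897, 0.291, 0.0233]
tool_rot: [0.416, 0.575, -0.401, 0.58]
ft_force: [0.2, 0.6, -0.5]
grip_width: 0.04
0.03997197067230851 [[0.019, 0.943, 0.333], [0.013, 0.332, -0.943], [-1.0, 0.022, -0.007]]
```

```bash
python3 -m inch '[[30,[-40,0,0],[0,0,0]],[30,[-45,0,0],[0,0,0]],[30,[-45,0,0],[0,0,0]],[30,[0,-10,48],[0,0,0]],[30,[0,-10,48],[0,0,0]],[30,[0,-10,48],[0,0,0]],[30,[0,-10,48],[0,0,0]],[30,[0,-10,48],[0,0,0]],[30,[0,-10,48],[0,0,0]],[30,[0,-10,48],[0,0,0]],[30,[0,-10,48],[0,0,0]],[30,[0,-10,48],[0,0,0]]]'
python3 -m inch '[[30,[0,0,0],[0,0,0]],[30,[0,0,0],[0,0,0]]]'
python3 - <<'E'
from h import *
o=get_obs(); c=cam("wrist"); im=imaging.camera("wrist"); save("w3",im); r=R.from_quat(o["tool_rot"])
print(o["time"],o["q"].round(2),o["position"],r.as_matrix().round(3).tolist())
for t in("jig","bay","wall_top"):
    for d in imaging.tip_of("wrist",t): print(t,d,[onz(c,d["pixel"],z).round(4).tolist() for z in dict(jig=[0],bay=[.01],wall_top=[.07])[t]])
cs=np.array([[.055,.065,.01],[-.055,.065,.01],[-.055,-.065,.01],[.055,-.065,.01],[0,19.5e-3,.07],[.03,19.5e-3,.07],[-.03,19.5e-3,.07],[.03,.0045,.01],[-.03,.0045,.01]])
uv=proj(c,R.from_euler("z",.314).apply(cs)+[.522,-.071,0]); print(uv.round())
E
```

```text
time: 5.92
position: [0.5499, -0.1575, 0.1539]
tool_rot: [0.415, 0.574, -0.397, 0.583]
ft_force: [0.3, 0.5, -0.8]
grip_width: 0.04
time: 6.18
position: [0.5502, -0.1612, 0.1537]
tool_rot: [0.417, 0.573, -0.399, 0.582]
ft_force: [0.5, -0.1, -1.2]
grip_width: 0.0403
6.175 [-0.49  0.54  1.65  0.03  0.94 -0.85] [ 0.55018751 -0.16119375  0.15365491] [[0.026, 0.942, 0.335], [0.013, 0.335, -0.942], [-1.0, 0.028, -0.004]]
jig {'pixel': [83.1, 94.6], 'confidence': 0.65} [[0.3118, -0.1532, 0.0]]
jig {'pixel': [321.6, 67.5], 'confidence': 0.61} [[0.5143, -0.0564, 0.0]]
bay {'pixel': [484.9, 260.1], 'confidence': 0.69} [[0.7478, -0.181, 0.01]]
wall_top {'pixel': [1.5, 59.9], 'confidence': 0.77} [[0.2995, -0.1335, 0.07]]
wall_top {'pixel': [329.0, 27.8], 'confidence': 0.62} [[0.5114, -0.0368, 0.07]]
[[391.   8.]
 [262.   3.]
 [265. 155.]
 [379. 158.]
 [328.  53.]
 [370.  55.]
 [285.  52.]
 [358.  81.]
 [291.  79.]]
```

View pics/w3.png

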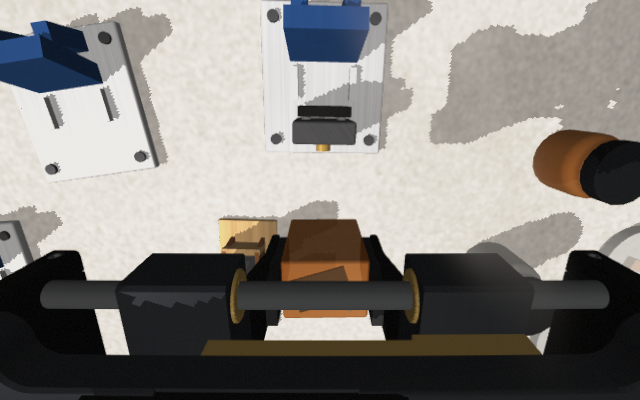

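Jig at the top, plate corners near (265,152) and (380,153), with the stop at (322,125). The wall edge at v≈62 disagrees with my projection (81), so I'll zoom in.

```bash
python3 - <<'E'
import cv2
t=cv2.imread("pics/w3.png");cv2.imwrite("pics/c3.png",cv2.resize(t[0:165,240:410],None,fx=3.6,fy=3.6,interpolation=cv2.INTER_CUBIC))
E
```

```text
(no output)
```

View pics/c3.png

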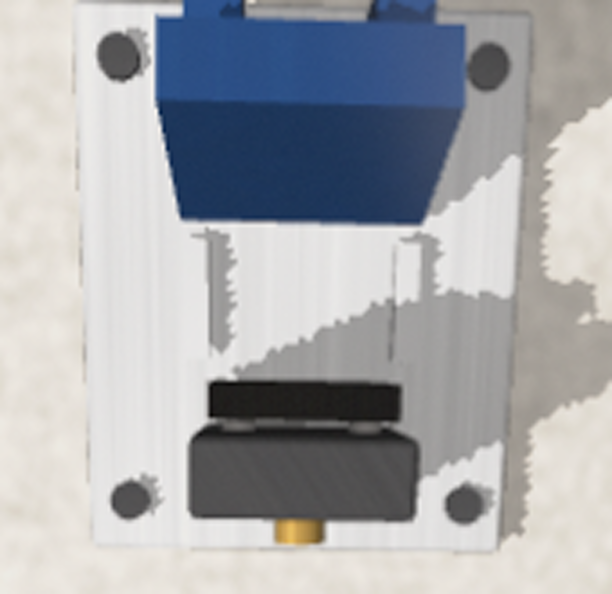

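```bash
cat > jig.py <<'E'
from h import *
from scipy.optimize import least_squares
L=np.array([[-.03,.0195,.07],[.03,.0195,.07],[-.03,.0045,.01],[.03,.0045,.01]])
def fit(c,uv,L=L):
    f=lambda p:(proj(c,R.from_euler("z",p[2]).apply(L)+[p[0],p[1],p[3]if len(p)>3 else 0])-uv).ravel()
    r=least_squares(f,[.52,-.06,.31]); print(r.x,np.degrees(r.x[2]),r.fun.round(1)); return r.x
E
python3 - <<'E'
from jig import *
c=cam("wrist")
p=fit(c,np.array([[283.6,28.3],[369.7,30],[290.6,60.6],[357.8,61.7]]))
J=R.from_euler("z",p[2])
for n,q,z in[("plate",[(266.4,151.4),(378.3,152.8),(262,1),(387,3.3)],.01),("lip ends",[(297.5,65.3),(298.5,97),(351.3,66),(348.5,99.5)],.013),("pad top edge",[(298,106),(351,106)],.065),("stop bottom",[(293,144),(355,144)],.065)]:
    print(n,[(J.inv().apply(onz(c,u,z)-[p[0],p[1],0])*1000).round(1).tolist() for u in q])
# block in the tool, seen
o=get_obs(); r=R.from_quat(o["tool_rot"])
bay=J.apply([0,-.0125,.01])+[p[0],p[1],0]; print("bay",bay,"delta mm tool",(r.inv().apply(bay-o["position"])*1000).round(1),"jaw yaw",np.degrees(np.arctan2(*r.as_matrix()[[1,0],1])),o["position"])
uv=proj(c,o["position"]+[0,0,.0]);print(uv)
E
```

```text
[ 0.51679703 -0.05544828  0.33308915] 19.08460257796977 [ 0.2 -0.4 -0.1 -0.4 -0.1  0.6 -0.1  0.5]
plate [[-54.6, -76.1, 10.0], [53.5, -76.7, 10.0], [-53.2, 51.6, 10.0], [53.2, 51.9, 10.0]]
lip ends [[-23.7, 0.9, 13.0], [-23.1, -25.9, 13.0], [24.0, 1.0, 13.0], [22.5, -27.6, 13.0]]
pad top edge [[-21.0, -32.9, 65.0], [19.3, -32.4, 65.0]]
stop bottom [[-25.3, -61.6, 65.0], [23.5, -61.2, 65.0]]
bay [ 0.52088408 -0.06726124  0.01      ] delta mm tool [144.3  -0.8 -97.2] jaw yaw 19.688111803112548 [ 0.55065372 -0.16027111  0.15398013]
[[325.06131431 251.69867675]]
```

```bash
python3 - <<'E'
from h import *
im=cv2.imread("pics/w3.png"); hsv=cv2.cvtColor(im,cv2.COLOR_BGR2HSV); c=cam("wrist"); o=get_obs(); r=R.from_quat(o["tool_rot"])
for u in (295,325,355): print(u,[(v,hsv[v,u].tolist()) for v in list(range(214,256,3))+list(range(308,324,2))])
# grasp was with TCP z .0233, tray floor .004: block bottom .0193 below TCP
for dz in(-6,-3,0,3):
    P=[[x*1000 and (.0193-h), x, dz/1000+y] for x in(-.02,.02) for y,h in((-.015,0),(-.015,.055),(.015,.055))]
    print(dz,proj(c,r.apply(P)+o["position"]).round().tolist())
E
```

```text
295 [(214, [18, 23, 165]), (217, [17, 22, 164]), (220, [14, 167, 67]), (223, [14, 167, 67]), (226, [13, 161, 68]), (229, [13, 171, 67]), (232, [13, 170, 66]), (235, [15, 174, 66]), (238, [14, 169, 68]), (241, [13, 167, 67]), (244, [13, 169, 68]), (247, [13, 169, 68]), (250, [14, 161, 68]), (253, [13, 151, 76]), (308, [105, 8, 62]), (310, [13, 164, 166]), (312, [14, 168, 172]), (314, [14, 168, 172]), (316, [13, 170, 171]), (318, [19, 16, 227]), (320, [18, 14, 233]), (322, [19, 12, 231])]
325 [(214, [17, 21, 167]), (217, [17, 21, 168]), (220, [14, 167, 67]), (223, [14, 163, 69]), (226, [13, 171, 67]), (229, [13, 167, 67]), (232, [13, 155, 74]), (235, [14, 155, 74]), (238, [12, 150, 75]), (241, [13, 153, 75]), (244, [14, 143, 75]), (247, [14, 152, 74]), (250, [14, 156, 75]), (253, [14, 156, 72]), (308, [90, 4, 61]), (310, [13, 161, 169]), (312, [13, 164, 176]), (314, [13, 164, 177]), (316, [14, 166, 171]), (318, [16, 14, 233]), (320, [18, 13, 232]), (322, [20, 13, 234])]
355 [(214, [18, 14, 231]), (217, [18, 13, 235]), (220, [14, 112, 84]), (223, [14, 152, 74]), (226, [13, 152, 74]), (229, [13, 155, 74]), (232, [14, 151, 76]), (235, [13, 157, 73]), (238, [13, 148, 76]), (241, [14, 148, 76]), (244, [13, 162, 74]), (247, [14, 150, 75]), (250, [12, 148, 76]), (253, [13, 152, 74]), (308, [90, 8, 61]), (310, [13, 162, 173]), (312, [13, 164, 180]), (314, [13, 164, 180]), (316, [13, 168, 167]), (318, [18, 13, 235]), (320, [18, 13, 235]), (322, [19, 12, 232])]
-6 [[292.0, 205.0], [280.0, 246.0], [282.0, 304.0], [358.0, 206.0], [371.0, 246.0], [368.0, 304.0]]
-3 [[292.0, 210.0], [280.0, 252.0], [283.0, 310.0], [358.0, 210.0], [371.0, 252.0], [368.0, 310.0]]
0 [[292.0, 215.0], [280.0, 258.0], [283.0, 315.0], [358.0, 215.0], [370.0, 258.0], [368.0, 315.0]]
3 [[292.0, 219.0], [280.0, 264.0], [283.0, 320.0], [358.0, 220.0], [370.0, 264.0], [367.0, 320.0]]
```

```bash
python3 -m inch '[[30,[0,0,-40],[0.6,0,0]],[30,[0,-0.5,-40],[0,0,0]],[30,[0,0,-17],[0,0,0]],[30,[20,0,0],[0,0,0]],[30,[20,0,0],[0,0,0]],[30,[0,0,0],[0,0,0]]]'
cat > tgt.py <<'E'
from h import *
import sys
J=R.from_euler("z",.3331); jo=np.array([.5168,-.0554,0])
o=get_obs(); r=R.from_quat(o["tool_rot"])
t=J.apply(np.array(eval(sys.argv[1]))/1000)+jo
print("t",o["time"],"tool shift",(r.inv().apply(t-o["position"])*1000).round(1),"rel rotvec deg (tool->ideal)",np.degrees((r.inv()*R.from_matrix(np.array([[0,0,-1],J.apply([1,0,0]),J.apply([0,-1,0])]).T)).as_rotvec()).round(2),"F",o["ft_force"].round(1),"jigpos",(J.inv().apply(o["position"]-jo)*1000).round(1))
E
python3 tgt.py "[0,-12,29.3]"
```

```text
time: 7.12
position: [0.5202, -0.0626, 0.1149]
tool_rot: [0.417, 0.57, -0.399, 0.585]
ft_force: [-0.9, 0.5, -0.1]
grip_width: 0.0404
t 7.125 tool shift [85.6 -3.8  4. ] rel rotvec deg (tool->ideal) [ 0.45  0.07 -1.89] F [-0.9  0.5 -0.1] jigpos [  0.9  -7.9 114.9]
```

```bash
python3 -m inch '[[30,[0,-1,4],[0.4,0,-0.7]],[30,[25,-0.5,0.5],[0,0,0]],[30,[25,-0.5,0],[0,0,0]],[30,[15,-0.5,0],[0,0,0]],[30,[5,0,0],[0,0,0]],[30,[0,0,0],[0,0,0]]]'
python3 tgt.py "[0,-12,29.3]"
```

```text
time: 7.88
position: [0.5261, -0.0699, 0.0475]
tool_rot: [0.417, 0.568, -0.404, 0.583]
ft_force: [-1.1, 1.8, -1.4]
grip_width: 0.04
t 7.875 tool shift [18.1 -4.6 -4.9] rel rotvec deg (tool->ideal) [-0.05  0.44 -1.55] F [-1.1  1.8 -1.4] jigpos [  4.1 -16.8  47.5]
```

```bash
python3 -m inch '[[30,[0,-4,-4.5],[0,0,0]],[30,[0,0,0],[0,0,0]],[30,[0,0,0],[0,0,0]]]'
python3 tgt.py "[0,-12,29.3]"
```

```text
time: 8.25
position: [0.5223, -0.0678, 0.0491]
tool_rot: [0.417, 0.566, -0.404, 0.585]
ft_force: [0.6, 0.2, -0.3]
grip_width: 0.0405
t 8.25 tool shift [19.8 -1.8 -1.8] rel rotvec deg (tool->ideal) [-0.    0.66 -1.75] F [ 0.6  0.2 -0.3] jigpos [  1.2 -13.5  49.1]
```

```bash
python3 -m inch '[[30,[6,-1,-1.5],[0,0.4,-0.5]],[30,[6,0,0],[0,0,0]],[30,[4,0,0],[0,0,0]],[30,[0,0,0],[0,0,0]]]'
python3 tgt.py "[0,-12,29.3]"
```

```text
time: 8.75
position: [0.5218, -0.067, 0.0321]
tool_rot: [0.415, 0.57, -0.405, 0.582]
ft_force: [0.2, -0.5, -0.7]
grip_width: 0.0398
t 8.75 tool shift [ 2.7 -1.  -0.6] rel rotvec deg (tool->ideal) [ 0.01  0.28 -1.26] F [ 0.2 -0.5 -0.7] jigpos [  0.9 -12.6  32.1]
```

```bash
python3 -m inch '[[30,[1.5,-0.8,-0.3],[0,0,0]],[30,[1.5,0,0],[0,0,0]],[30,[1,0,0],[0,0,0]]]'; python3 tgt.py "[0,-12,29.3]"
```

```text
time: 9.12
position: [0.521, -0.0671, 0.0287]
tool_rot: [0.415, 0.57, -0.405, 0.582]
ft_force: [-2.6, 0.9, 12.5]
grip_width: 0.0401
t 9.125 tool shift [-0.6 -0.1 -0.4] rel rotvec deg (tool->ideal) [ 0.01  0.29 -1.26] F [-2.6  0.9 12.5] jigpos [  0.2 -12.4  28.7]
```

```bash
python3 -m inch '[[60,[0,0,0],[0,0,0]],[60,[0,0,0],[0,0,0]],[60,[0,0,0],[0,0,0]],[60,[-25,0,0],[0,0,0]],[60,[-50,0,0],[0,0,0]],[60,[-50,0,0],[0,0,0]],[60,[-10,0,30],[0,0,0]],[60,[0,0,35],[0,0,0]],[60,[0,0,0],[0,0,0]],[60,[0,0,0],[0,0,0]]]'
python3 - <<'E'
from h import *
o=get_obs(); c=cam("wrist"); im=imaging.camera("wrist"); save("w4",im)
print(o["position"],c); cv2.imwrite("pics/c4.png",cv2.resize(im[0:230,220:430,::-1],None,fx=2.6,fy=2.6,interpolation=cv2.INTER_CUBIC))
E
```

```text
time: 10.38
position: [0.5389, -0.1293, 0.1676]
tool_rot: [0.415, 0.571, -0.405, 0.582]
ft_force: [-0.1, 0.2, -0.3]
grip_width: 0.0601
[ 0.53891596 -0.12932714  0.16764069] (array([[318.12282973,   0.        , 324.27825972],
       [  0.        , 318.12282973, 198.82641441],
       [  0.        ,   0.        ,   1.        ]]), -0.01664624922078877, array([ 0.50806531, -0.0523913 ,  0.32949115]), array([[ 0.94401949,  0.3078458 ,  0.1185671 ],
       [ 0.3292346 , -0.90182784, -0.27984124],
       [ 0.02077916,  0.30321197, -0.95269655]]))
```

View pics/c4.png

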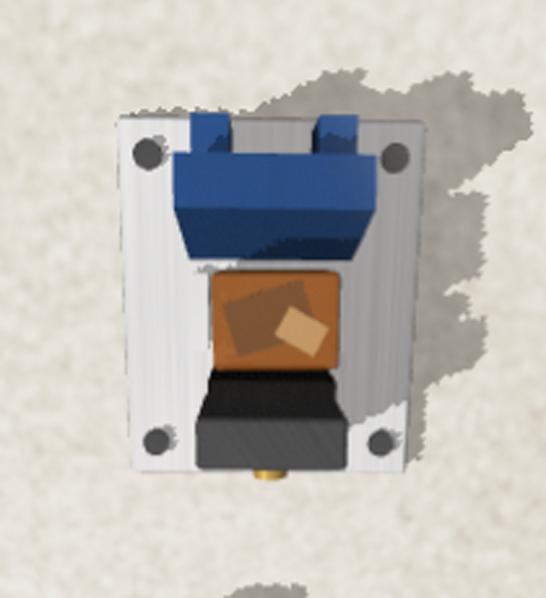

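The block is square in the bay between wall and stop, its back close to the pad. Next I'll go above the orange wedge.

```bash
python3 - <<'E'
from jig import *
c=cam("wrist"); g=lambda *u:np.array(u)/2.6+[220,0]
p=fit(c,g((173,207),(376,210),(190,258),(360,260))); J=R.from_euler("z",p[2])
for n,q in(("block",[(211,272),(339,272),(337,371),(212,371)]),):
    print(n,[(J.inv().apply(onz(c,g(*u),.065)-[p[0],p[1],0])*1000).round(1).tolist() for u in q])
E
python3 -m inch '[[60,[-10,-20,45],[0,0,0]],[60,[-10,-20,45],[0,0,0]],[60,[-10,-20,45],[0,0,0]],[60,[-10,-20,45],[0,0,0]],[60,[0,0,0],[0,0,0]],[60,[0,0,0],[0,0,0]]]'
python3 - <<'E'
from h import *
o=get_obs(); c=cam("wrist"); im=imaging.camera("wrist"); save("w5",im)
print(o["position"],o["q"].round(2)); cv2.imwrite("pics/c5.png",cv2.resize(im[60:320,200:440,::-1],None,fx=2.3,fy=2.3,interpolation=cv2.INTER_CUBIC))
for t in("wedge","wedge_top","caddy"):
    for d in imaging.tip_of("wrist",t): print(t,d,onz(c,d["pixel"],dict(wedge=.006,wedge_top=.088,caddy=0)[t]))
E
```

```text
[ 0.51703091 -0.05624845  0.32980156] 18.89623770622544 [ 0.8  0.1  1.  -0.5  0.3  0.4 -2.6  0. ]
block [[-20.0, 1.1, 65.0], [19.3, 1.3, 65.0], [19.6, -29.0, 65.0], [-20.1, -29.1, 65.0]]
time: 11.18
position: [0.5196, -0.3224, 0.2035]
tool_rot: [0.413, 0.576, -0.401, 0.58]
ft_force: [0.1, -0.2, 0.3]
grip_width: 0.0602
[ 0.51959485 -0.32236275  0.20352693] [-0.75  0.53  1.49  0.02  1.12 -1.1 ]
wedge {'pixel': [322.9, 167.8], 'confidence': 0.77} [ 0.51795087 -0.31463361  0.006     ]
wedge_top {'pixel': [328.6, 181.6], 'confidence': 0.62} [ 0.52051941 -0.30940065  0.088     ]
caddy {'pixel': [325.9, 141.7], 'confidence': 0.93} [ 0.51146864 -0.28609095  0.        ]
```

View pics/c5.png

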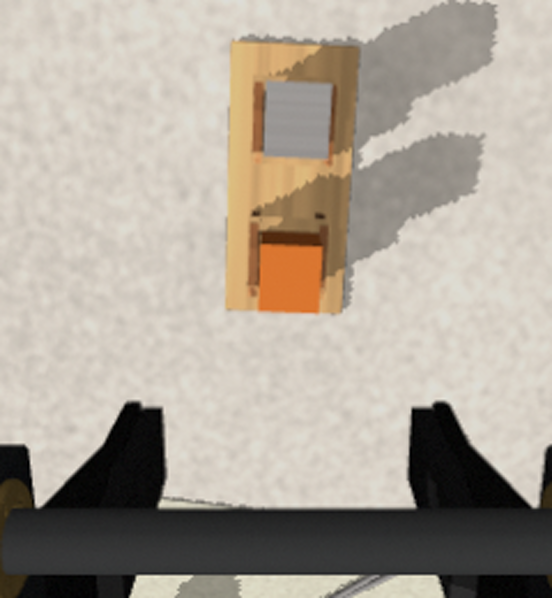

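```bash
python3 - <<'E'
from h import *
c=cam("wrist"); o=get_obs(); print(o["position"])
g=lambda u:np.array(u)/2.3+[200,60]
bc=[onz(c,g(u),.006) for u in[(231,41),(359,45),(345,312),(226,309)]]; C=np.mean(bc,0)
yaw=np.arctan2(*(-(bc[0]-bc[3]+bc[1]-bc[2])[:2]*[1,-1]))
d=(bc[0]-bc[3]+bc[1]-bc[2]); yaw=np.arctan2(-d[0],d[1]); J=R.from_euler("z",yaw); print("caddy",C,np.degrees(yaw),[np.linalg.norm(bc[i]-bc[i-1]).round(4) for i in range(4)])
f=lambda u,z:(J.inv().apply(onz(c,g(u),z)-C)*1000).round(1).tolist()
print("orange top",[f(u,.088) for u in[(259,243),(322,245),(320,312),(259,311)]])
print("steel top",[f(u,.088) for u in[(265,82),(333,84),(329,158),(263,155)]])
print("pocket edges z42: orange +y end",f((290,215),.042),"orange -y",f((254,297),.042),"steel +y",f((258,82),.042),"steel -y",f((258,157),.042))
X=lambda y,z:((proj(c,J.apply([0,y/1000,0])+[C[0],C[1],z])[0]-[200,60])*2.3).round().tolist()
T=f((290,244),.088)[1]; print("top edge y",T,"vertical face at z",[(z,X(T,z)) for z in(.088,.058,.042)],"slope at .042",X(T-4,.042))
E
```

```text
[ 0.52024022 -0.32226611  0.20398356]
caddy [ 0.51146222 -0.2836373   0.006     ] 17.853974172403575 [np.float64(0.1292), np.float64(0.0593), np.float64(0.1293), np.float64(0.0612)]
orange top [[-13.3, -13.6, 82.0], [11.0, -13.6, 82.0], [11.6, -40.6, 82.0], [-12.7, -40.9, 82.0]]
steel top [[-12.5, 45.7, 82.0], [12.2, 45.9, 82.0], [12.1, 19.5, 82.0], [-12.6, 19.7, 82.0]]
pocket edges z42: orange +y end [-0.5, -9.7, 36.0] orange -y [-15.7, -47.9, 36.0] steel +y [-16.0, 46.3, 36.0] steel -y [-15.3, 15.2, 36.0]
top edge y -13.6 vertical face at z [(0.088, [293.0, 244.0]), (0.058, [292.0, 230.0]), (0.042, [291.0, 224.0])] slope at .042 [290.0, 233.0]
```

```bash
python3 - <<'E'
from h import *
o=get_obs(); r=R.from_quat(o["tool_rot"]); J=R.from_euler("z",np.radians(17.85))
t=J.apply([-.0009,-.0271,0])+[.51146,-.28364,.055]; print(t,"shift",(r.inv().apply(t-o["position"])*1000).round(1))
print("to ideal",np.degrees((r.inv()*R.from_matrix(np.array([[0,0,-1],J.apply([1,0,0]),J.apply([0,-1,0])]).T)).as_rotvec()).round(2))
E
```

```text
[ 0.51891018 -0.30971134  0.055     ] shift [149.1   0.5 -11.6]
to ideal [ 1.9  -0.27 -0.93]
```

```bash
python3 -m inch '[[60,[0,0,-6],[1.9,-0.3,-0.9]],[60,[35,0,-6],[0,0,0]],[60,[35,0,0],[0,0,0]],[60,[25,0,0],[0,0,0]],[60,[0,0,0],[0,0,0]],[60,[0,0,0],[0,0,0]]]'
python3 - <<'E'
from h import *
o=get_obs(); r=R.from_quat(o["tool_rot"]); J=R.from_euler("z",np.radians(17.85))
t=J.apply([-.0009,-.0271,0])+[.51146,-.28364,.055]; print("shift",(r.inv().apply(t-o["position"])*1000).round(1))
print("to ideal",np.degrees((r.inv()*R.from_matrix(np.array([[0,0,-1],J.apply([1,0,0]),J.apply([0,-1,0])]).T)).as_rotvec()).round(2))
E
```

```text
time: 12.12
position: [0.5188, -0.305, 0.1084]
tool_rot: [0.414, 0.572, -0.414, 0.574]
ft_force: [-0.1, -0.3, 0.0]
grip_width: 0.06
shift [53.4 -1.4  4.4]
to ideal [ 0.41  0.12 -0.08]
```

```bash
python3 -m inch '[[60,[0,-1.4,4.4],[0.4,0,0]],[60,[25,0,0],[0,0,0]],[60,[20,0,0],[0,0,0]],[60,[8,0,0],[0,0,0]],[10,[0,0,0],[0,0,0]],[10,[0,0,0],[0,0,0]],[10,[0,0,0],[0,0,0]],[10,[0,0,0],[0,0,0]],[10,[0,0,0],[0,0,0]]]' 20
python3 - <<'E'
from h import *
o=get_obs(); r=R.from_quat(o["tool_rot"]); J=R.from_euler("z",np.radians(17.85))
print("to ideal",np.degrees((r.inv()*R.from_matrix(np.array([[0,0,-1],J.apply([1,0,0]),J.apply([0,-1,0])]).T)).as_rotvec()).round(2),(J.inv().apply(o["position"]-[.51146,-.28364,0])*1000).round(1))
E
python3 -m inch '[[10,[-25,0,0],[0,0,0]],[10,[-35,0,0],[0,0,0]],[10,[-50,0,0],[0,0,0]],[10,[-20,0,0],[0,0,0]],[10,[0,0,0],[0,0,0]],[10,[0,0,0],[0,0,0]]]'
python3 - <<'E'
from h import *
o=get_obs(); c=cam("side"); im=imaging.camera("side"); u,v=proj(c,o["position"])[0].astype(int); print(u,v,o["position"])
im2=cv2.resize(im[v-60:v+60,u-60:u+60,::-1],None,fx=4.5,fy=4.5,interpolation=cv2.INTER_CUBIC); cv2.imwrite("pics/c6.png",im2)
E
```

```text
time: 13.25
position: [0.5234, -0.3154, 0.0631]
tool_rot: [0.415, 0.565, -0.417, 0.578]
ft_force: [-3.4, -1.4, -0.3]
grip_width: 0.0243
to ideal [ 0.    0.98 -0.49] [  1.6 -33.9  63.1]
time: 14.0
position: [0.5219, -0.3124, 0.1949]
tool_rot: [0.417, 0.565, -0.417, 0.577]
ft_force: [-0.7, 0.1, -1.4]
grip_width: 0.0244
419 238 [ 0.52189848 -0.31237234  0.19493036]
```

View pics/c6.png

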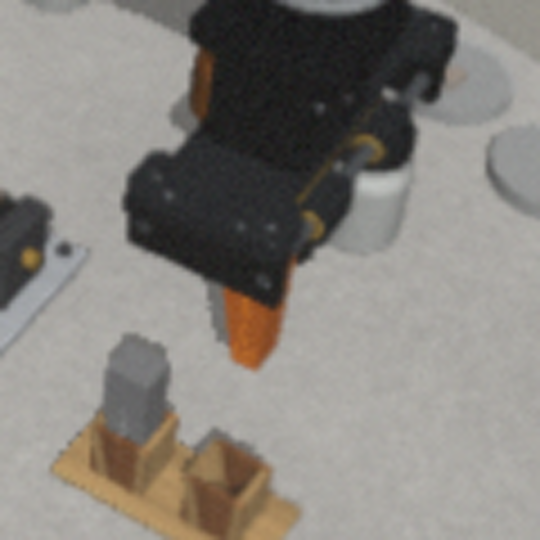

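```bash
cat > wfit.py <<'E'
from h import *
def wv(s):  # wedge verts in wedge frame; s=+1 normal, -1 turned half about z
    V=np.array([[x,y,z] for x in(-12,12) for y,z in((-7,0),(7,0),(20,52),(20,82),(-7,82))])/1000.
    return V*[s,s,1]
def orange(im,lo=90):
    h=cv2.cvtColor(im,cv2.COLOR_RGB2HSV); return (h[:,:,1]>150)&(h[:,:,0]<16)&(h[:,:,2]>lo)
E
python3 - <<'E'
from wfit import *
o=get_obs(); r=R.from_quat(o["tool_rot"]); c=cam("side"); im=imaging.camera("side"); m=orange(im,60)
u,v=proj(c,o["position"]+[0,0,-.03])[0].astype(int); n,l,st,ct=cv2.connectedComponentsWithStats(m.astype(np.uint8)); k=min(range(1,n),key=lambda k:np.hypot(*(ct[k]-[u,v]))+(st[k,4]<30)*99); M=l==k; print(u,v,st[k])
cn=np.argwhere(M)
from scipy.optimize import minimize
for s in(1,-1):
    V=wv(s); best=(9,)
    low=V.copy()
    def hull(dy,dz,zz,rot=0):
        W=np.stack([-(V[:,2]+zz),V[:,0]+dy,-V[:,1]+dz],1)  # tool coords
        W=R.from_euler("y",rot).apply(W)
        i=np.zeros(M.shape,np.uint8); cv2.fillConvexPoly(i,cv2.convexHull(((proj(c,r.apply(W)+o["position"]))*16).astype(np.float32)).astype(np.int32),1,shift=4)
        return i>0
    vm=cn[:,0].min()+6  # compare only rows well below the gripper
    for dz in np.arange(-.02,.021,.001):
        for zz in np.arange(-.07,-.04,.002):
            for dy in(-.003,0,.003):
                H=hull(dy,dz,zz); A=H[vm:];B=M[vm:]
                q=1-(A&B).sum()/(A|B).sum()
                if q<best[0]: best=(q,dy,dz,zz)
    print(s,best)
rows=range(cn[:,0].min(),cn[:,0].max()+1); print([(int(a),int(np.where(M[a])[0].min()),int(np.where(M[a])[0].max())) for a in rows])
E
```

```text
417 247 [409 242  12  18 143]
1 (np.float64(0.14655172413793105), 0.003, np.float64(-0.004999999999999987), np.float64(-0.057999999999999996))
-1 (np.float64(0.12173913043478257), 0.003, np.float64(-0.005999999999999988), np.float64(-0.06))
[(242, 409, 409), (243, 409, 412), (244, 409, 414), (245, 409, 416), (246, 409, 420), (247, 409, 420), (248, 410, 420), (249, 410, 420), (250, 410, 420), (251, 410, 419), (252, 410, 419), (253, 410, 419), (254, 410, 419), (255, 411, 418), (256, 411, 417), (257, 411, 416), (258, 412, 416), (259, 414, 415)]
```

```bash
python3 - <<'E'
from wfit import *
o=get_obs(); r=R.from_quat(o["tool_rot"]); c=cam("wrist"); im=imaging.camera("wrist"); save("w7",im)
cv2.imwrite("pics/c7.png",cv2.resize(im[170:350,220:430,::-1],None,fx=3,fy=3,interpolation=cv2.INTER_CUBIC))
for s,dz in((1,-.0003),(-1,-.0133)):
    V=wv(s); W=np.stack([-(V[:,2]-.057),V[:,0],-V[:,1]+dz],1); print(s,((proj(c,r.apply(W)+o["position"])-[220,170])*3).round().tolist())
E
```

```text
1 [[266.0, 164.0], [265.0, 110.0], [251.0, 134.0], [239.0, 201.0], [243.0, 351.0], [363.0, 164.0], [364.0, 110.0], [380.0, 134.0], [392.0, 201.0], [388.0, 351.0]]
-1 [[365.0, 59.0], [364.0, 114.0], [377.0, 264.0], [388.0, 351.0], [392.0, 201.0], [265.0, 59.0], [265.0, 114.0], [254.0, 264.0], [243.0, 351.0], [239.0, 201.0]]
```

View pics/c7.png

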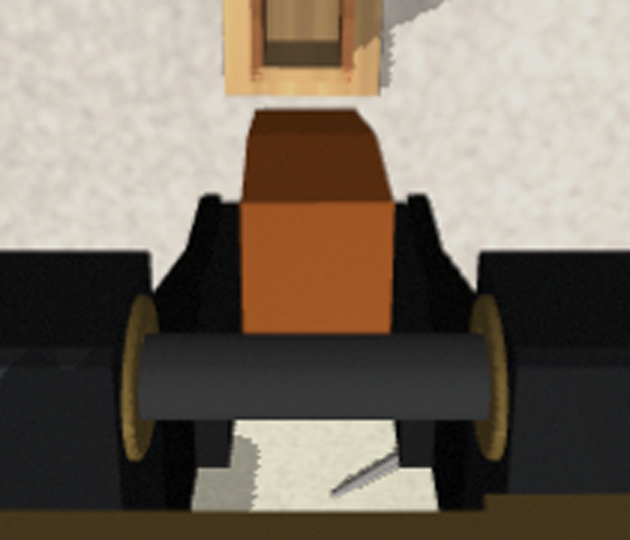

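The held wedge's sloped face points to +y, matching the model, so no half turn is needed. Moving over the gap.

```bash
python3 tgt.py "[0,10,150]"
```

```text
t 14.15 tool shift [  41.7   73.1 -256.7] rel rotvec deg (tool->ideal) [-1.31  0.76 -0.53] F [ 0.8  0.6 -1.1] jigpos [ -79.4 -244.4  194.3]
```

```bash
python3 -m inch '[[10,[0,12,-43],[-0.6,0,0]],[10,[0,12,-43],[-0.6,0,0]],[10,[0,12,-43],[0,0,0]],[10,[0,12,-43],[0,0,0]],[10,[0,12,-43],[0,0,0]],[10,[0,11,-36],[0,0,0]],[10,[10,0,0],[0,0,0]],[10,[10,0,0],[0,0,0]],[10,[0,0,0],[0,0,0]]]'; python3 tgt.py "[0,10,135]"
```

```text
time: 15.28
position: [0.5059, -0.0457, 0.1623]
tool_rot: [0.411, 0.574, -0.413, 0.576]
ft_force: [0.3, -0.6, -0.4]
grip_width: 0.024
t 15.275 tool shift [27.3  7.2  2.6] rel rotvec deg (tool->ideal) [-0.3   0.27  0.  ] F [ 0.3 -0.6 -0.4] jigpos [ -7.2  12.8 162.3]
```

```bash
python3 -m inch '[[10,[12,7,2.5],[-0.3,-0.6,0.4]],[10,[12,0,0],[0,0,0]],[10,[0,0,0],[0,0,0]],[10,[0,0,0],[0,0,0]]]'; python3 tgt.py "[0,10,135]"
python3 - <<'E'
from h import *
im=imaging.camera("wrist"); save("w8",im)
cv2.imwrite("pics/c8.png",cv2.resize(im[130:330,220:430,::-1],None,fx=2.9,fy=2.9,interpolation=cv2.INTER_CUBIC))
im=imaging.camera("side"); c=cam("side");save("s8",im)
E
```

```text
time: 15.78
position: [0.5146, -0.0485, 0.136]
tool_rot: [0.41, 0.569, -0.412, 0.581]
ft_force: [-0.7, -0.2, -0.4]
grip_width: 0.0244
t 15.775 tool shift [ 0.9 -0.2 -2.8] rel rotvec deg (tool->ideal) [-0.19  0.92 -0.41] F [-0.7 -0.2 -0.4] jigpos [  0.2   7.2 136. ]
```

View pics/c8.png

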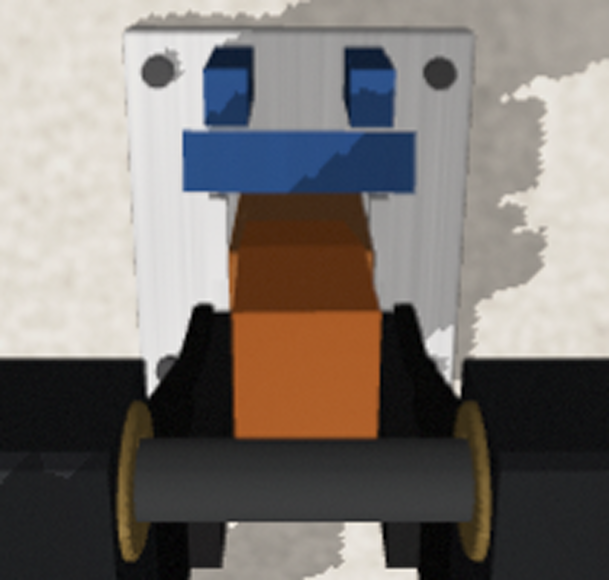

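```bash
python3 - <<'E'
from h import *
c=cam("wrist"); J=R.from_euler("z",.3331); jo=np.array([.5168,-.0554,0])
g=lambda u:np.array(u)/2.9+[220,130]
f=lambda u,z:(J.inv().apply(onz(c,g(u),z)-jo)*1000).round(1).tolist()
print("wall top",[f(u,.07) for u in((183,192),(416,191))]); print("head top +y edge",[f(u,.161) for u in((233,310),(380,310))]); print("kink",[f(u,.131) for u in((232,248),(373,246))]); 
P=[[0,7.2+7,79],[0,7.2+20,131],[0,7.2+20,161],[0,1.2,65],[0,1.2,10]]
print(((proj(c,J.apply(np.array(P)/1000)+jo)-[220,130])*2.9).round().tolist())
im=cv2.imread("pics/w8.png")[130:330,220:430]; print([(int(v*2.9),im[v,29+0:30+0].tolist()[0] if 0 else im[v,int(302/2.9)].tolist()) for v in range(64,90)])
E
```

```text
wall top [[-30.6, 19.0, 70.0], [29.6, 19.0, 70.0]]
head top +y edge [[-11.6, 28.2, 161.0], [12.2, 28.1, 161.0]]
kink [[-13.8, 27.2, 131.0], [13.4, 27.5, 131.0]]
[[302.0, 221.0], [303.0, 248.0], [305.0, 315.0], [302.0, 249.0], [301.0, 187.0]]
[(185, [92, 55, 31]), (188, [92, 56, 30]), (191, [62, 49, 50]), (194, [29, 43, 62]), (197, [24, 42, 66]), (200, [23, 43, 66]), (203, [24, 43, 67]), (205, [24, 43, 66]), (208, [24, 43, 66]), (211, [25, 44, 66]), (214, [23, 42, 65]), (217, [20, 40, 66]), (220, [16, 40, 74]), (223, [13, 39, 77]), (226, [15, 40, 77]), (229, [16, 41, 77]), (232, [11, 39, 76]), (234, [11, 39, 77]), (237, [16, 42, 79]), (240, [15, 40, 77]), (243, [15, 43, 83]), (246, [16, 45, 90]), (249, [18, 48, 93]), (252, [17, 48, 93]), (255, [15, 47, 92]), (258, [17, 48, 93])]
```

```bash
python3 -m inch '[[10,[0,0,-2.6],[0,0,0]],[10,[0,0,0],[0,0,0]],[10,[5,0,0],[0,0,0]],[10,[5,0,0],[0,0,0]],[10,[0,0,0],[0,0,0]]]'; python3 tgt.py "[0,9.5,117]"
```

```text
time: 16.5
position: [0.5141, -0.0458, 0.1263]
tool_rot: [0.41, 0.569, -0.412, 0.582]
ft_force: [0.3, 0.5, 0.2]
grip_width: 0.0244
t 16.5 tool shift [ 9.3 -0.7  0.3] rel rotvec deg (tool->ideal) [-0.16  0.99 -0.5 ] F [0.3 0.5 0.2] jigpos [  0.6  10.  126.3]
```

```bash
python3 -m inch '[[10,[4,-0.5,0.2],[0,0,0]],[10,[4,0,0.2],[0,0,0]],[10,[4,0,0.5],[0,0,0]],[10,[0,0,0],[0,0,0]]]'; python3 tgt.py "[0,8,109]"
```

```text
time: 17.0
position: [0.5145, -0.0474, 0.1134]
tool_rot: [0.41, 0.568, -0.412, 0.582]
ft_force: [-0.3, -0.3, -0.5]
grip_width: 0.0241
t 17.0 tool shift [ 4.4 -0.5  0.3] rel rotvec deg (tool->ideal) [-0.16  1.02 -0.52] F [-0.3 -0.3 -0.5] jigpos [  0.4   8.3 113.4]
```

```bash
python3 -m inch '[[10,[3,0,0.6],[0,0,0]],[10,[3,0,0.7],[0,0,0]],[10,[0,0,0],[0,0,0]]]'; python3 tgt.py "[0,7,105]"; python3 -m inch '[[10,[3,0,0.7],[0,0,0]],[10,[0,0,0],[0,0,0]]]'; python3 tgt.py "[0,7,105]"
```

```text
time: 17.38
position: [0.5153, -0.0489, 0.1072]
tool_rot: [0.41, 0.568, -0.412, 0.583]
ft_force: [0.0, -0.4, 0.7]
grip_width: 0.0241
t 17.375 tool shift [ 2.1 -0.7 -0.4] rel rotvec deg (tool->ideal) [-0.16  1.04 -0.55] F [ 0.  -0.4  0.7] jigpos [  0.7   6.7 107.2]
time: 17.62
position: [0.5156, -0.0496, 0.104]
tool_rot: [0.41, 0.568, -0.412, 0.583]
ft_force: [-0.2, -1.1, -0.2]
grip_width: 0.0239
t 17.625 tool shift [-1.  -0.7 -1.1] rel rotvec deg (tool->ideal) [-0.16  1.04 -0.55] F [-0.2 -1.1 -0.2] jigpos [  0.7   5.9 104. ]
```

```bash
python3 -m inch '[[10,[2,0,0.4],[0,0,0]],[10,[2,0,0.5],[0,0,0]],[10,[0,0,0],[0,0,0]]]'; python3 tgt.py "[0,5,100]"; python3 -m inch '[[10,[2,0,0.4],[0,0,0]],[10,[0,0,0],[0,0,0]]]'; python3 tgt.py "[0,5,98]"
```

```text
time: 18.0
position: [0.5161, -0.0506, 0.0999]
tool_rot: [0.41, 0.568, -0.412, 0.583]
ft_force: [0.5, -0.4, -0.6]
grip_width: 0.0242
t 18.0 tool shift [-0.1 -0.9 -0.3] rel rotvec deg (tool->ideal) [-0.16  1.06 -0.57] F [ 0.5 -0.4 -0.6] jigpos [ 0.9  4.7 99.9]
time: 18.25
position: [0.5164, -0.0511, 0.0979]
tool_rot: [0.41, 0.568, -0.412, 0.583]
ft_force: [0.5, -0.0, -0.0]
grip_width: 0.024
t 18.25 tool shift [-0.2 -1.1 -0.8] rel rotvec deg (tool->ideal) [-0.17  1.06 -0.59] F [ 0.5 -0.  -0. ] jigpos [ 1.1  4.2 97.9]
```

```bash
for i in 1 2; do python3 -m inch '[[10,[1.5,-0.2,0.3],[0,0,0]],[10,[0,0,0],[0,0,0]]]'; python3 tgt.py "[0,5,98]"; done
```

```text
time: 18.5
position: [0.5164, -0.0515, 0.0963]
tool_rot: [0.41, 0.568, -0.412, 0.583]
ft_force: [1.0, 0.2, -0.5]
grip_width: 0.0242
t 18.5 tool shift [-1.8 -0.9 -1.2] rel rotvec deg (tool->ideal) [-0.17  1.07 -0.6 ] F [ 1.   0.2 -0.5] jigpos [ 0.9  3.8 96.3]
time: 18.75
position: [0.5164, -0.0519, 0.0947]
tool_rot: [0.41, 0.568, -0.412, 0.583]
ft_force: [0.5, 0.6, -0.7]
grip_width: 0.0241
t 18.75 tool shift [-3.4 -0.7 -1.5] rel rotvec deg (tool->ideal) [-0.17  1.07 -0.6 ] F [ 0.5  0.6 -0.7] jigpos [ 0.8  3.4 94.7]
```

```bash
python3 -m inch '[[34,[0,0,0],[0,0,0]],[34,[0,0,0],[0,0,0]],[34,[0,0,0],[0,0,0]],[34,[-20,0,0],[0,0,0]],[34,[-30,0,0],[0,0,0]],[34,[-30,0,0],[0,0,0]],[0,[0,0,25],[0,0,0]],[0,[0,0,30],[0,0,0]],[0,[0,0,0],[0,0,0]],[0,[0,0,0],[0,0,0]]]'; python3 tgt.py "[0,10,140]"
python3 - <<'E'
from h import *
im=imaging.camera("wrist"); save("w9",im)
cv2.imwrite("pics/c9.png",cv2.resize(im[0:250,210:440,::-1],None,fx=2.4,fy=2.4,interpolation=cv2.INTER_CUBIC))
E
```

```text
time: 20.0
position: [0.5311, -0.102, 0.1776]
tool_rot: [0.41, 0.57, -0.412, 0.581]
ft_force: [0.1, 0.5, 0.1]
grip_width: 0.0036
t 20.0 tool shift [ 36.7   1.4 -59.3] rel rotvec deg (tool->ideal) [-0.11  0.87 -0.41] F [0.1 0.5 0.1] jigpos [ -1.7 -48.8 177.6]
```

View pics/c9.png

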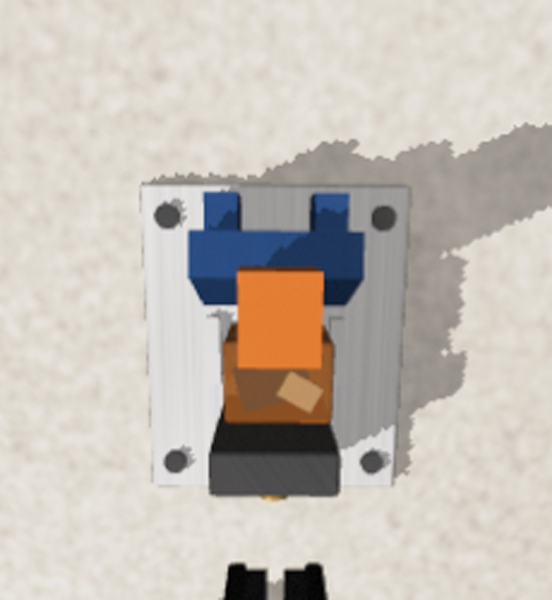

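The wedge stands upright in the gap at crop (280,318), with the block behind it and square. That's 12 pictures, so from here I go by numbers only. Next I measure the wedge top and press it with shut fingers.

```bash
cat > wm.py <<'E'
from wfit import *
c=cam("wrist"); J=R.from_euler("z",.3331); jo=np.array([.5168,-.0554,0])
im=imaging.camera("wrist"); h=cv2.cvtColor(im,cv2.COLOR_RGB2HSV); m=(h[:,:,1]>180)&(h[:,:,0]<16)&(h[:,:,2]>200)
n,l,st,ct=cv2.connectedComponentsWithStats(m.astype(np.uint8)); k=1+np.argmax(st[1:,4]); x,y,w,hh=st[k,:4]; print(st[k],cv2.minAreaRect(np.argwhere(l==k)[:,::-1].astype(np.float32)))
for z in(.11,.115,.12):
    q=[J.inv().apply(onz(c,u,z)-jo)*1000 for u in((x-.5,y-.5),(x+w-.5,y-.5),(x-.5,y+hh-.5),(x+w-.5,y+hh-.5))]
    print(z,np.round(q,1)[:,:2].tolist(),"centre",np.mean(q,0).round(1),"width",(q[1]-q[0])[0].round(1),(q[0]-q[2])[1].round(1))
E
python3 wm.py; python3 tgt.py "[0,10,140]"
```

```text
[ 309  113   35   40 1364] ((326.0, 132.5), (39.0, 34.0), 90.0)
0.11 [[-12.5, 23.4], [11.9, 23.4], [-12.9, -4.6], [12.4, -4.6]] centre [ -0.3   9.4 110. ] width 24.3 28.0
0.115 [[-12.3, 23.6], [11.5, 23.6], [-12.7, -3.7], [12.0, -3.7]] centre [ -0.3  10.  115. ] width 23.8 27.3
0.12 [[-12.1, 23.9], [11.2, 23.9], [-12.5, -2.8], [11.7, -2.9]] centre [ -0.4  10.5 120. ] width 23.3 26.7
t 20.1 tool shift [ 36.7   1.1 -59.3] rel rotvec deg (tool->ideal) [-0.06  0.9  -0.42] F [ 0.2 -0.   0.5] jigpos [ -1.5 -48.7 177.6]
```

```bash
python3 -m inch '[[0,[0,1,-35],[0,0.9,-0.4]],[0,[0,0,-22],[0,0,0]],[0,[20,0,0],[0,0,0]],[0,[20,0,0],[0,0,0]],[0,[0,0,0],[0,0,0]],[0,[0,0,0],[0,0,0]]]'; python3 tgt.py "[0,10,125]"
```

```text
time: 20.85
position: [0.512, -0.0419, 0.137]
tool_rot: [0.409, 0.576, -0.409, 0.577]
ft_force: [0.8, 0.2, 0.5]
grip_width: 0.0003
t 20.85 tool shift [12.   0.1  4.3] rel rotvec deg (tool->ideal) [ 0.27  0.05 -0.05] F [0.8 0.2 0.5] jigpos [ -0.2  14.4 137. ]
```

```bash
python3 -m inch '[[0,[0,0,4.3],[0,0,0]],[0,[6,0,0],[0,0,0]],[0,[6,0,0],[0,0,0]],[0,[0,0,0],[0,0,0]]]'; python3 tgt.py "[0,10,118]"
for i in 1 2 3; do python3 -m inch '[[0,[2,0,0],[0,0,0]],[0,[0,0,0],[0,0,0]]]'|grep -v rot; done
```

```text
time: 21.35
position: [0.5147, -0.0468, 0.1258]
tool_rot: [0.409, 0.575, -0.409, 0.579]
ft_force: [0.6, 0.1, -0.6]
grip_width: 0.0007
t 21.35 tool shift [ 7.8 -0.8 -1.2] rel rotvec deg (tool->ideal) [ 0.25  0.19 -0.21] F [ 0.6  0.1 -0.6] jigpos [  0.8   8.8 125.8]
time: 21.6
position: [0.5146, -0.0468, 0.1236]
ft_force: [1.2, 0.3, 0.3]
grip_width: 0.0005
time: 21.85
position: [0.5147, -0.0468, 0.1215]
ft_force: [-0.1, 0.5, 0.4]
grip_width: 0.0003
time: 22.1
position: [0.5147, -0.0468, 0.1194]
ft_force: [-0.3, 0.2, -0.0]
grip_width: 0.0004
```

```bash
for i in 1 2 3; do python3 -m inch '[[0,[1,0,-0.3],[0,0,0]],[0,[0,0,0],[0,0,0]]]'|grep -E 'pos|force'; done
```

```text
position: [0.515, -0.0467, 0.1186]
ft_force: [0.0, -0.4, -0.3]
position: [0.5152, -0.0466, 0.1178]
ft_force: [-0.8, -0.7, -0.1]
position: [0.5156, -0.0467, 0.1172]
ft_force: [0.0, -0.3, 0.4]
```

```bash
for i in 1 2 3; do python3 -m inch '[[0,[1,-0.3,0],[0,0,0]],[0,[0,0,0],[0,0,0]]]'|grep -E 'pos|force'; done
```

```text
position: [0.5156, -0.0469, 0.1164]
ft_force: [0.3, -0.7, 2.3]
position: [0.5157, -0.0471, 0.1157]
ft_force: [0.1, -0.7, 2.3]
position: [0.5157, -0.0472, 0.1151]
ft_force: [-0.7, -0.8, 1.4]
```

```bash
for i in 1 2 3 4; do python3 -m inch '[[0,[1,0,0],[0,0,0]],[0,[0,0,0],[0,0,0]]]'|grep -E 'pos|force'; done
```

```text
position: [0.5161, -0.0472, 0.1146]
ft_force: [-0.1, -0.5, 2.3]
position: [0.5164, -0.0472, 0.1142]
ft_force: [0.4, -0.9, 2.0]
position: [0.5166, -0.0472, 0.1138]
ft_force: [-0.2, -0.8, 2.9]
position: [0.5169, -0.0473, 0.1134]
ft_force: [0.0, 0.5, 2.1]
```

```bash
python3 tgt.py "[0,9.5,112]"; for i in 1 2 3; do python3 -m inch '[[0,[1,0,0],[0,0,0]],[0,[0,0,0],[0,0,0]]]'|grep -E 'pos|force'; done
```

```text
t 24.6 tool shift [ 1.4 -2.7 -1.8] rel rotvec deg (tool->ideal) [ 0.25  0.5  -0.62] F [0.  0.5 2.1] jigpos [  2.7   7.7 113.4]
position: [0.5171, -0.0473, 0.1131]
ft_force: [-1.3, -1.5, 2.4]
position: [0.5173, -0.0473, 0.1128]
ft_force: [-0.7, 0.1, 3.0]
position: [0.5175, -0.0473, 0.1126]
ft_force: [0.5, -0.1, 2.5]
```

```bash
python3 -m inch '[[0,[-4,0,0],[0,0.5,-0.6]],[0,[0,-2.5,-1.8],[0,0,0]],[0,[0,0,0],[0,0,0]]]'; python3 tgt.py "[0,10,112]"
```

```text
time: 25.72
position: [0.513, -0.0457, 0.1152]
tool_rot: [0.409, 0.578, -0.409, 0.576]
ft_force: [0.1, 0.6, -1.0]
grip_width: 0.0005
t 25.725 tool shift [3.2 0.5 0.4] rel rotvec deg (tool->ideal) [ 0.24 -0.13  0.09] F [ 0.1  0.6 -1. ] jigpos [ -0.5  10.4 115.2]
```

```bash
python3 -m inch '[[0,[2.5,0,0],[0,0,0]],[0,[1,0,0],[0,0,0]]]'|grep -E 'pos|force'; for i in 1 2; do python3 -m inch '[[0,[2,0,0],[0,0,0]]]'|grep -E 'pos|force'; done;  python3 tgt.py "[0,10,112]"
```

```text
position: [0.513, -0.0458, 0.1122]
ft_force: [-2.0, -0.1, 13.4]
position: [0.5134, -0.0459, 0.1115]
ft_force: [-1.8, 0.5, 13.0]
position: [0.5137, -0.0459, 0.1111]
ft_force: [-2.7, 0.4, 15.0]
t 26.225 tool shift [-0.9 -0.2 -0. ] rel rotvec deg (tool->ideal) [ 0.26 -0.03 -0.02] F [-2.7  0.4 15. ] jigpos [  0.2  10.  111.1]
```

```bash
for i in 1 2; do python3 -m inch '[[0,[2,-0.1,0],[0,0,0]]]'|grep -E 'pos|force'; done;  python3 tgt.py "[0,10,112]"
```

```text
position: [0.5139, -0.0459, 0.1107]
ft_force: [-3.0, 0.8, 15.8]
position: [0.5141, -0.0459, 0.1105]
ft_force: [-2.9, 0.7, 15.5]
t 26.475 tool shift [-1.5 -0.6 -0.2] rel rotvec deg (tool->ideal) [ 0.28  0.04 -0.13] F [-2.9  0.7 15.5] jigpos [  0.6   9.8 110.5]
```

```bash
python3 -m inch '[[0,[-4,0,0],[0,0,0]],[0,[0,-0.6,-0.2],[0,0,0]],[0,[0,0,0],[0,0,0]]]'|grep -E 'pos|force'; python3 -m inch '[[0,[2,0,0],[0,0,0]],[0,[1,0,0],[0,0,0]]]'|grep -E 'pos|force'; python3 tgt.py "[0,9.7,110.5]"
```

```text
position: [0.5133, -0.0458, 0.1145]
ft_force: [0.2, 0.1, -0.1]
position: [0.5129, -0.0458, 0.1107]
ft_force: [-0.1, 0.3, 2.6]
t 27.1 tool shift [0.2 0.5 0.7] rel rotvec deg (tool->ideal) [ 0.27 -0.   -0.08] F [-0.1  0.3  2.6] jigpos [ -0.5  10.4 110.7]
```

```bash
for i in 1 2 3 4; do python3 -m inch '[[0,[2,-0.1,0.1],[0,0,0]]]'|grep -E 'pos|force'; done;  python3 tgt.py "[0,10,110]"
```

```text
position: [0.5132, -0.0459, 0.1098]
ft_force: [-1.4, 1.7, 16.0]
position: [0.5134, -0.046, 0.1095]
ft_force: [-3.3, 0.9, 18.1]
position: [0.5134, -0.046, 0.1094]
ft_force: [-3.1, 1.6, 18.5]
position: [0.5134, -0.046, 0.1094]
ft_force: [-3.2, 1.3, 18.0]
t 27.6 tool shift [-0.6  0.2  0. ] rel rotvec deg (tool->ideal) [ 0.3   0.07 -0.2 ] F [-3.2  1.3 18. ] jigpos [-1.000e-01  1.000e+01  1.094e+02]
```

```bash
python3 -m inch '[[0,[-5,0,0],[0,0,0]],[0,[-25,0,0],[0,0,0]],[0,[-35,0,0],[0,0,0]],[0,[0,0,30],[0,0,0]],[0,[0,0,28],[0,0,0]],[0,[0,0,0],[0,0,0]],[0,[0,0,0],[0,0,0]],[0,[0,0,0],[0,0,0]]]'; python3 wm.py
python3 - <<'E'
from wfit import *
im=cv2.cvtColor(imaging.camera("wrist"),cv2.COLOR_RGB2HSV); c=cam("wrist"); J=R.from_euler("z",.3331); jo=np.array([.5168,-.0554,0])
m=((im[:,:,0]<17)&(im[:,:,1]>110)&(im[:,:,2]>90)).astype(np.uint8)
P=[[x,y,65] for x in(-20,20) for y in(-2,-33,-34,-35)]; uv=proj(c,J.apply(np.array(P)/1000)+jo); print(uv.round(1).tolist())
for v in range(int(uv[:,1].max())-6,int(uv[:,1].max())+5): 
    a=np.where(m[v,280:370])[0]; print(v,(a.min()+280,a.max()+280) if len(a) else None)
E
```

```text
time: 28.6
position: [0.5311, -0.0997, 0.1754]
tool_rot: [0.409, 0.578, -0.408, 0.577]
ft_force: [-0.9, -0.3, -0.2]
grip_width: 0.0006
[ 314  122   34   38 1214] ((330.5503234863281, 140.09109497070312), (32.37221908569336, 37.33333969116211), 2.045408248901367)
0.11 [[-9.4, 20.8], [14.3, 20.9], [-9.5, -6.0], [15.1, -5.8]] centre [  2.6   7.5 110. ] width 23.7 26.8
0.115 [[-9.2, 21.1], [14.0, 21.3], [-9.3, -5.1], [14.7, -4.9]] centre [  2.5   8.1 115. ] width 23.2 26.2
0.12 [[-9.1, 21.4], [13.6, 21.6], [-9.1, -4.2], [14.3, -4.0]] centre [  2.4   8.7 120. ] width 22.7 25.6
[[302.8, 145.3], [303.2, 180.6], [303.2, 181.7], [303.2, 182.8], [349.6, 145.7], [348.5, 180.9], [348.5, 182.0], [348.5, 183.1]]
177 (np.int64(304), np.int64(347))
178 (np.int64(304), np.int64(347))
179 (np.int64(304), np.int64(347))
180 (np.int64(304), np.int64(347))
181 (np.int64(304), np.int64(347))
182 (np.int64(304), np.int64(347))
183 (np.int64(304), np.int64(347))
184 (np.int64(324), np.int64(330))
185 None
186 None
187 None
```

```bash
python3 -c "
from rig import robot,get_obs; print(get_obs()['time'],robot.hand_in())"
```

```text
the job is handed in; nothing more can be done
28.7 None
```

I stood the amber block in the bay of the leftmost jig and wedged it tight against the rubber pad with the orange wedge. I handed the job in at 28.7 s. No verdict was reported.

**How it was locked:** I set the wedge in the gap sloped side to the blue wall, released it, then pressed its top with shut fingers in two slow pushes of about 16 and 18 N. It held its depth when I backed off after the first push, and stopped moving under the second.

**Last checks:**
- **Wedge:** thin end about 27 mm up in the jig frame, 2.6 mm off the middle line, turned about 2° in the picture. That is within limits.
- **Block:** back edge at about jig y = -35, centred within about 1 mm.
- **Robot:** clear of everything when I handed in.

**Not measured or not agreeing:**
- **Squeeze force:** I could not measure it directly. From the 18 N push and the 0.4–0.7 rule it should be about 7–13 N. A simple friction sum gave about 20 N while pushing, closer to the 22 N limit.
- **Pad compression:** I had put the pad face near y = -32.6, so the final block position implies about 2.5 mm of compression, or about 15 N. Camera error of about 2 mm covers that difference.
- **Other objects:** I did not re-check the steel wedge, bones, jars, cup or brush after the start.

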